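# Roll-test two stirrer shafts and reject the bent one

### The job

One of the two steel stirrer shafts on the spring-mounted test plate is bent. Take the wooden hand block by its fin and, with its sole pressed lightly on one shaft at a time (about 5 N, never over 12 N, so give way when a shaft lifts it), roll each shaft away from you across both white lines; then roll the one that lifts on over the far edge into the red reject trough with the block and leave the straight one lying on the plate beyond the second line. Finally set the block flat on the bench, and do not touch the shafts with the fingers or disturb the loose beaker and the jar.

Things in the scene. Friction and masses are not known exactly. Their poses are not given: they have to be found in the camera images.
- block_grip (a point): Loose wooden hand block, 150 g: flat plate 100 mm (x) by 80 mm (y), 13 mm thick, black rubber sole, with an upright fin in its middle 16 mm thick (x), 60 mm long (y), top 52 mm above the sole. Point: fin centre, 34 mm above the sole; z up. Starts sole down on the bench. Held with its x along the plate's x, it rolls a shaft under the sole; the shaft advances half as far.
- plate_mid (a point): Point on the dark test plate's top midway between its white lines, 30 mm above the bench. x: rolling direction, away from the robot; y along the lines; z up. Lines at x = -20 and +20 mm. Plate: x -74 to +59, y -121 to +121 mm, level; it sinks straight down 1 mm per 6 N pressed (6 mm at most). The point stays fixed. A grey rim 8 mm wide round stand and trough is 4 mm higher than the plate.
- trough_mid (a point): Centre of the red floor of the reject trough, which lies straight beyond the plate's far edge (82 mm from plate_mid along x, 17 mm below the plate's top); 43 mm wide in x, 246 mm long in y. Axes as plate_mid.
- shaft_1_mid (a point): One of two like steel shafts, 12 mm in diameter, 92 mm long, black ring near one end, 90 g. One is straight; one is bowed and rises and falls about 2 mm as it rolls under the block. It starts lying across the rolling direction, robot side of the near line, left or right half. Point: its centre, 6 mm above the plate; y along the shaft; the frame turns as it rolls.
- shaft_2_mid (a point): One of two like steel shafts, 12 mm in diameter, 92 mm long, black ring near one end, 90 g. One is straight; one is bowed and rises and falls about 2 mm as it rolls under the block. It starts lying across the rolling direction, robot side of the near line, left or right half. Point: its centre, 6 mm above the plate; y along the shaft; the frame turns as it rolls.
- beaker: Loose empty glass beaker, 68 mm wide, 75 mm tall, a bystander at the back left; origin at the centre of its underside.
- jar: Loose salt jar with blue lid, 64 mm wide, 75 mm tall, a bystander; origin at the centre of its underside.
Not all that is in view belongs to the job. Leave any orange look-alike of the part that bears shaft_2_mid alone.

How it is judged:
By the outcome, as a careful person would: the job done as asked, in the order asked, and still so for the second after the job is handed in, with the robot touching nothing.
It also fails if it takes over 70 s, if anything falls off the work surface, if the arm or the gripper's body presses on something with over 40 N, if the wrist force passes 120 N, or if a joint passes its speed limit or range.

### The arm

A 6-joint arm with a two-finger parallel gripper is mounted at the origin on the work surface; the furniture and walls round the work are solid. World frame = base frame: x ahead of the robot, y to its left, z up, the work surface at z = 0. Lengths are in m, angles in degrees, forces in N, time in s.
With the tool pointing down it reaches from about 0.4 to 0.825 m from the base axis. Payload 7 kg.
Tool frame: the origin (TCP) lies at the very end of the fingers, on their centre line; the grasp point (between the pads) lies 19 mm behind it (ctrl.grip_point_offset is the distance from the TCP to the grasp point, in m); x points along the fingers, z is the direction in which the jaws open and shut, and the axes are right-handed (so a half turn about x gives the same grasp; the last joint's range is limited). The gripper opens to 88 mm and grips with 3 to 60 N. Pads are 19 mm wide; open, the fingers measure 130 mm over their backs; the gripper's body (78 mm by 193 mm) begins 47 mm behind the grasp point.
Start: joints at [-25.72, 20.546, 0.682, 0, -70.136, -16.507], TCP at [0.5, -0.454, 0.227] pointing down, gripper open.
Joint ranges: [-176.03, 176.03], [-82.01, 121.73], [-58.28, 71.71], [-173.87, 95.51], [-174.79, -0.11], [-173.66, 173.66]. Speed limits (degrees/s): [136.94, 136.94, 172.46, 180, 180, 180].

### API

Orientations are given as [roll, pitch, yaw] about the fixed x, y, z axes, in that order (R = Rz(yaw) Ry(pitch) Rx(roll)).
In Python, from plant import get_obs, snapshot, calibration, close_job, ctrl gives the robot as it stands.
- The arm moves only by the tool move_arm, never from a script. Its argument "commands" is a list that holds one entry, the list of rows, each a list of 4 numbers: the shift along the tool's x, y, z in cm, then the turn about the tool's x in rad. In form: [[[dx, dy, dz, spin], ...]]. A call has 1 to 8 rows; each row shifts and turns the commanded pose from where the row before left it, along the tool's axes as they then stand; what a row does not reach is not made up. A row lasts 1/10 s, in which the tool goes at most 50 mm and 8.59 degrees, less where a joint would pass 70% of its speed; a pose out of reach is approached as far as the arm can. A call with a gripper value outside its range is refused whole. "jaw" is the finger opening in cm, from 0 to 8.76, set as the call begins (left out, the last holds). The fingers move at their own pace and stop on an object; the grip force is fixed at half the most. Time passes only in rows, so rows that do not move let the fingers close. It gives the time, the measured TCP pose, the force and the opening at its end, in the units of the state.
- get_obs(): the state, without advancing time (a new reading comes with each control period).
- snapshot(name): name is "scene" or "side" or "wrist"; returns (picture, depth): 400x640x3 uint8, red, green, blue; 400x640 float32, m along the optical axis (not along the pixel's ray), 0 where there is no reading.
- calibration(name): a dict with "mtx" (3x3 intrinsics, pixels), "T" (4x4, takes a point from camera to world coordinates); the wrist camera has in their place "tool_from_camera" (4x4, takes a point from camera to tool coordinates, whose origin is the TCP and whose axes are the tool frame's). Camera axes: x right, y up, looking along -z (the intrinsics and any distortion apply to the point x, -y, -z); pixel columns grow to the right and rows downward; lengths in m; the calibration is good to about 2 mm. A picture is of the moment at which its call begins: read the wrist's pose just before it. calibration takes no time and is no camera call.
- close_job(): hands the job in, once; it reports no verdict.
The state is a dict: "clock": time; "joint_pos": joint angles; "qvel": joint speeds; "tau": joint torques, N m; "tool_pos": TCP position; "orientation": TCP orientation; "force": force on the tool from outside, world axes, zero at the start; "moment": the same for the moment, N m; "opening": finger opening in m.
Only numpy, scipy, OpenCV 4.12 (cv2) and the standard library are available. Lean on these libraries where they do the work, as an engineer would, in place of code of your own. Each camera call takes 0.05 s, during which the arm holds its last target. There are 200 camera calls.

## Working session

There is one attempt and no reset: what is moved stays moved. The work goes in short steps, Python scripts to look and compute and a tool call to move; the robot and the scene stay as the last step left them, time stands still between calls to the robot, and variables do not carry over. Pictures are saved under pics/ and viewed, about 8 in all and at most 12, crops included, and the job is handed in when it is done.

Besides the shell and the picture viewer there is one more tool, called after "Emit:" as a command line: name --argument value ..., lists and objects as JSON in quotes. move_arm: Moves the arm, as the interface text tells. Its arguments: {"type":"object","properties":{"commands":{"type":"array"},"jaw":{"type":"number"}},"required":["commands"]}

```bash
ls; mkdir -p pics
cat > h.py <<'E'
import numpy as np, cv2
from plant import get_obs, snapshot, calibration, close_job, ctrl
from scipy.spatial.transform import Rotation as R
def toolT(o):
    T=np.eye(4);T[:3,:3]=R.from_euler('xyz',o['orientation'],degrees=True).as_matrix();T[:3,3]=o['tool_pos'];return T
def snap(n,f=None):
    o=get_obs();c=calibration(n);im,d=snapshot(n)
    T=c['T'] if 'T' in c else toolT(o)@np.array(c['tool_from_camera'])
    if f: cv2.imwrite(f,im[:,:,::-1]); np.savez(f[:-4]+'.npz',d=d,T=T,K=c['mtx'],im=im)
    return im,d,np.array(T),np.array(c['mtx'])
def ray(T,K,u,v):
    r=np.array([(u-K[0,2])/K[0,0],-(v-K[1,2])/K[1,1],-1.]);return T[:3,3],T[:3,:3]@r
def atz(T,K,u,v,z):
    p,r=ray(T,K,u,v);return p+r*(z-p[2])/r[2]
def dep(T,K,d,u,v):
    p,r=ray(T,K,u,v);return p+r*d[int(round(v)),int(round(u))]
def proj(T,K,P):
    q=np.linalg.inv(T)@np.append(P,1);return K[0,0]*q[0]/-q[2]+K[0,2],-K[1,1]*q[1]/-q[2]+K[1,2]
E
python3 - <<'E'
from h import *
o=get_obs();print({k:np.round(v,3) for k,v in o.items()}, ctrl.grip_point_offset)
for n in ['scene','side']:
    im,d,T,K=snap(n,f'pics/{n}0.png');c=calibration(n);print(n,T.round(3),K.round(1),c.keys())
E
```

```text
pics
{'clock': np.float64(0.0), 'joint_pos': array([-2.5720e+01,  2.0589e+01,  6.3400e-01, -2.2000e-02, -7.0135e+01,
       -1.6507e+01]), 'qvel': array([ 0.032,  0.006, -0.011,  0.089,  0.148, -0.007]), 'tau': array([-2.0000e-03, -5.8272e+01,  2.9306e+01,  6.9970e+00,  7.0000e-03,
       -0.0000e+00]), 'tool_pos': array([ 0.499, -0.453,  0.226]), 'orientation': array([  3.425,  89.907, 141.19 ]), 'force': array([ 0.396, -0.634, -0.225]), 'moment': array([-0.028,  0.003, -0.051]), 'opening': np.float64(0.087)} 0.0188
scene [[-0.889  0.354 -0.291  0.242]
 [-0.458 -0.701  0.546  0.63 ]
 [-0.011  0.619  0.785  0.895]
 [ 0.     0.     0.     1.   ]] [[390.5   0.  319.3]
 [  0.  390.5 197.1]
 [  0.    0.    1. ]] dict_keys(['mtx', 'T'])
side [[ 0.878  0.191 -0.439  0.087]
 [-0.479  0.361 -0.8   -0.803]
 [ 0.005  0.913  0.408  0.484]
 [ 0.     0.     0.     1.   ]] [[452.4   0.  325.2]
 [  0.  452.4 193.5]
 [  0.    0.    1. ]] dict_keys(['mtx', 'T'])
```

View pics/scene0.png

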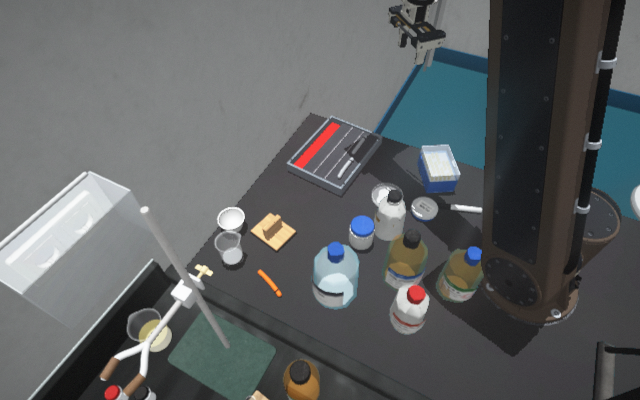

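View pics/side0.png

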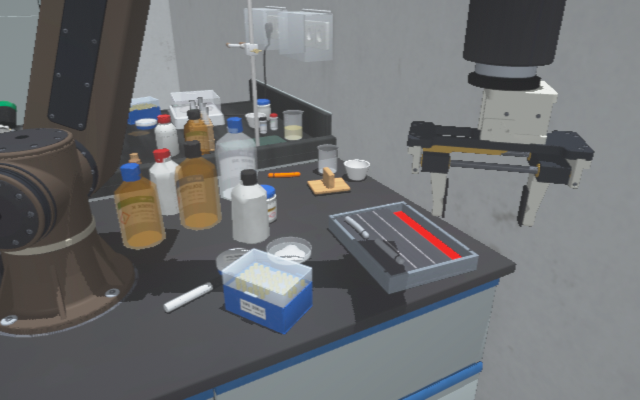

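Scene: block with fin at (274,231), plate and red trough at about (335,152), shafts near (355,150), orange look-alike at (270,283), beaker at (229,248), jar with blue lid at (361,232). Side: block (329,180), shafts (357,227) and (387,250). Candidates for shafts: steel pair on the plate (chosen), the orange rod (no), the white rod at side (188,297) (no).

Run:
```python
import numpy as np,cv2
from h import ray,dep
a=np.load('pics/scene0.npz');b=np.load('pics/side0.npz')
A=cv2.resize(a['im'][105:255,215:395],None,fx=4,fy=4,interpolation=2)[:, :, ::-1]
B=cv2.resize(b['im'][150:290,300:500],None,fx=4,fy=4,interpolation=2)[:, :, ::-1]
cv2.imwrite('pics/c1.png',A);cv2.imwrite('pics/c2.png',B)
for n,s,pts in [('scene',a,[(274,218),(274,240),(361,220),(229,238)]),('side',b,[(329,173),(357,227),(387,250),(430,235),(400,215)])]:
    for p in pts: print(n,p,dep(s['T'],s['K'],s['d'],*p).round(4))
```

```text
scene (274, 218) [0.6293 0.1602 0.0525]
scene (274, 240) [0.6099 0.1995 0.0136]
scene (361, 220) [0.4177 0.0757 0.0719]
scene (229, 238) [0.7022 0.2629 0.047 ]
side (329, 173) [0.6238 0.1556 0.0507]
side (357, 227) [ 0.5412 -0.1123  0.0397]
side (387, 250) [ 0.5422 -0.2162  0.0399]
side (430, 235) [ 0.6863 -0.1736  0.0128]
side (400, 215) [ 0.6869 -0.0686  0.0133]
```

View pics/c1.png

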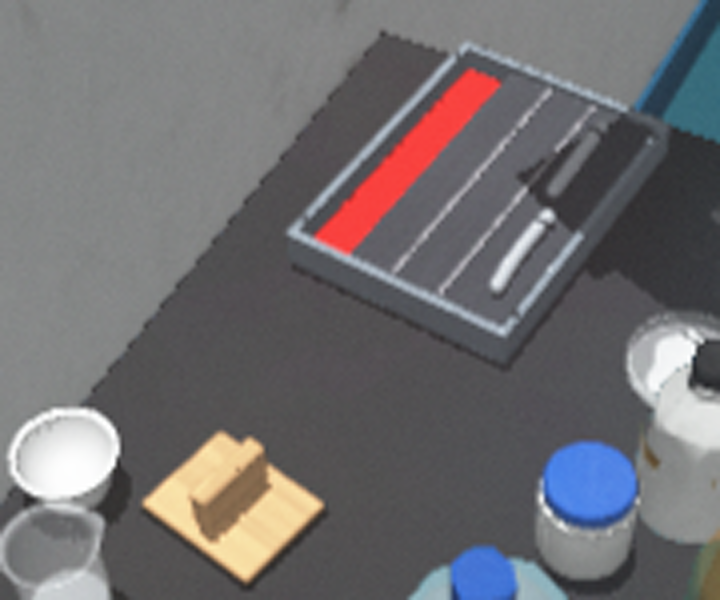

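View pics/c2.png

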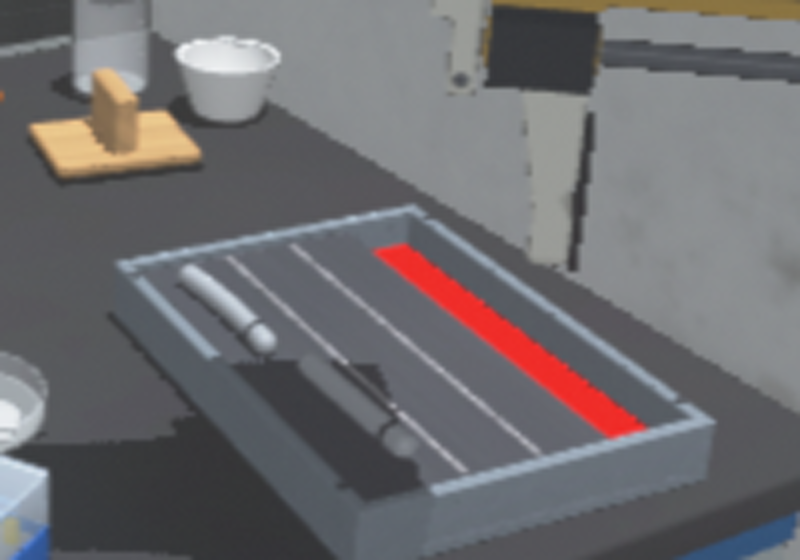

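c1: near line (592,110)–(440,292), far line (550,92)–(396,270), steel shafts at (575,160) and (523,253); c2: near line (230,258)–(465,470), far (293,245)–(540,455). The left shaft looks bowed.

```bash
cat > m.py <<'E'
from h import *
def cloud(s):
    d=s['d'];v,u=np.mgrid[:400,:640];K=s['K'];T=s['T']
    r=np.stack([(u-K[0,2])/K[0,0],-(v-K[1,2])/K[1,1],-np.ones(u.shape)],-1)
    return (r*d[...,None])@T[:3,:3].T+T[:3,3]
def rect(P):
    return [np.round(x,4) for x in cv2.minAreaRect((P[:,:2]*1000).astype(np.float32))]
E
python3 - <<'E'
from m import *
S={n:np.load(f'pics/{n}0.npz') for n in ['scene','side']}
def tri(pa,pb):
    A=[];b=[]
    for s,p in ((S['scene'],pa),(S['side'],pb)):
        o,r=ray(s['T'],s['K'],*p);r=r/np.linalg.norm(r);M=np.eye(3)-np.outer(r,r);A.append(M);b.append(M@o)
    return np.linalg.solve(sum(A),sum(b))
c1=lambda x,y:(x/4+215-.4,y/4+105-.4)
c2=lambda x,y:(x/4+300-.4,y/4+150-.4)
for nm,a,b in [('nearR',(592,110),(465,470)),('nearL',(440,292),(230,258)),('farR',(550,92),(540,455)),('farL',(396,270),(293,245)),
  ('sLring',(548,214),(264,342)),('sLfar',(496,288),(188,270)),('finL?',(200,505),(100,78)),('finR',(257,448),(130,95))]:
    print(nm,tri(c1(*a),c2(*b)).round(4))
for n,s in S.items():
    P=cloud(s);im=s['im'].astype(int)
    near=(np.abs(P[...,0]-.63)<.12)&(np.abs(P[...,1]-.16)<.075)
    wood=(im[...,0]-im[...,2]>40)
    f=P[near&wood&(P[...,2]>.046)&(P[...,2]<.06)];print(n,'fin',len(f),f.mean(0).round(4),rect(f))
    f=P[near&wood&(P[...,2]>.008)&(P[...,2]<.018)];print('plate',len(f),f.mean(0).round(4),rect(f))
    red=(im[...,0]>150)&(im[...,1]<80)&(P[...,0]>.5)&(P[...,1]<.1);f=P[red];print('red',len(f),f.mean(0).round(4),rect(f))
    box=(P[...,0]>.48)&(P[...,0]<.62)&(P[...,1]>-.3)&(P[...,1]<0)
    for lo,hi in((-.16,-.06),(-.28,-.17)):
        f=P[box&(P[...,2]>.0365)&(P[...,2]<.046)&(P[...,1]>lo)&(P[...,1]<hi)&(P[...,0]>.52)&(P[...,0]<.57)]
        if len(f)>5:print('shaft',len(f),f.mean(0).round(4),f.min(0).round(3),f.max(0).round(3),rect(f))
    f=P[(P[...,0]>.56)&(P[...,0]<.6)&(P[...,1]>-.23)&(P[...,1]<-.06)];print('platez',np.median(f,0).round(4))
E
```

```text
nearR [ 0.5623 -0.2758  0.0292]
nearL [ 0.5836 -0.045   0.029 ]
farR [ 0.6018 -0.2811  0.0282]
farL [ 0.6227 -0.0493  0.0297]
sLring [ 0.5415 -0.1449  0.0369]
sLfar [ 0.5461 -0.0606  0.0373]
finL? [0.6347 0.201  0.0438]
finR [0.6249 0.1474 0.0503]
scene fin 123 [0.627  0.1759 0.0509] [array([627.5551, 175.7141]), array([59.5442, 17.669 ]), np.float64(78.1102)]
plate 649 [0.6235 0.1802 0.0126] [array([628.9528, 175.3674]), array([78.145 , 98.3862]), np.float64(77.2109)]
red 513 [ 0.6756 -0.1726  0.0129] [array([ 675.409 , -178.3462]), array([228.6888,  35.9297]), np.float64(84.8698)]
shaft 83 [ 0.5425 -0.101   0.0406] [ 0.534 -0.141  0.037] [ 0.56  -0.063  0.045] [array([ 549.0295, -102.7702]), array([78.5437, 24.9295]), np.float64(86.1029)]
shaft 75 [ 0.5445 -0.2101  0.0405] [ 0.537 -0.254  0.037] [ 0.552 -0.17   0.045] [array([ 544.7157, -212.0434]), array([83.9051, 11.4977]), np.float64(86.5437)]
platez [ 0.5798 -0.1388  0.03  ]
side fin 65 [0.6276 0.1668 0.0501] [array([629.2766, 169.8837]), array([58.0107, 14.0075]), np.float64(79.4188)]
plate 389 [0.6242 0.1628 0.0124] [array([630.3518, 170.4464]), array([83.8315, 98.0981]), np.float64(78.6326)]
red 551 [ 0.6807 -0.1688  0.0133] [array([ 672.1497, -161.8548]), array([228.2397,  46.2888]), np.float64(84.9277)]
shaft 138 [ 0.5433 -0.1096  0.0402] [ 0.536 -0.151  0.037] [ 0.551 -0.063  0.043] [array([ 544.7151, -106.8913]), array([87.6739, 11.8475]), np.float64(86.4475)]
shaft 180 [ 0.5454 -0.2194  0.0401] [ 0.54  -0.26   0.037] [ 0.553 -0.173  0.043] [array([ 546.0692, -216.6018]), array([87.1234, 11.2442]), np.float64(87.4438)]
platez [ 0.5812 -0.1512  0.0299]
```

```bash
cat >> h.py <<'E'
def rel(P,jaw=None):
    """tool-axis shift in cm to TCP point P, and spin (rad) to bring jaw axis to world yaw"""
    T=toolT(get_obs());d=T[:3,:3].T@(np.array(P)-T[:3,3])*100;s=None
    if jaw is not None:
        z=T[:3,2];a=np.degrees(np.arctan2(z[1],z[0]));e=(jaw-a+90)%180-90
        s=np.radians(e)*np.sign(T[2,0])
    return d.round(2),s
E
python3 - <<'E'
from m import *
print(toolT(get_obs()).round(3)); print(rel([.628,.1745,.13],-11.5))
for n in ['scene','side']:
    P=cloud(np.load(f'pics/{n}0.npz')).reshape(-1,3)
    for x in np.arange(.36,.6,.04):
        print(n,round(x,2),[(round(P[m][:,2].max(),3) if (m:=(abs(P[:,0]-x)<.02)&(abs(P[:,1]-y)<.02)&(P[:,2]<.2)).sum()>2 else 0) for y in np.arange(-.2,.13,.04)])
print(calibration('wrist'))
E
```

```text
[[-0.001 -0.672 -0.74   0.5  ]
 [ 0.001 -0.74   0.672 -0.453]
 [-1.     0.     0.001  0.226]
 [ 0.     0.     0.     1.   ]]
(array([  9.61, -55.13,  32.67]), np.float64(-0.5363344227134667))
scene 0.36 [np.float64(0.078), np.float64(0.004), np.float64(0.016), np.float64(0.011), 0, np.float64(0.153), np.float64(0.153), np.float64(0.106), np.float64(0.051)]
scene 0.4 [np.float64(0.004), np.float64(0.004), np.float64(0.017), np.float64(0.012), np.float64(0.014), np.float64(0.116), np.float64(0.118), np.float64(0.078), np.float64(0.079)]
scene 0.44 [np.float64(0.004), np.float64(0.005), np.float64(0.014), np.float64(0.015), np.float64(0.015), np.float64(0.004), np.float64(0.004), np.float64(0.078), np.float64(0.079)]
scene 0.48 [np.float64(0.017), np.float64(0.004), np.float64(0.005), np.float64(0.004), np.float64(0.004), np.float64(0.004), np.float64(0.004), np.float64(0.004), np.float64(0.006)]
scene 0.52 [np.float64(0.039), np.float64(0.042), np.float64(0.042), np.float64(0.043), np.float64(0.044), np.float64(0.004), np.float64(0.004), np.float64(0.004), np.float64(0.005)]
scene 0.56
[... 1024 characters left out ...]
.56 [np.float64(0.043), np.float64(0.043), np.float64(0.043), np.float64(0.043), np.float64(0.035), np.float64(0.002), np.float64(0.002), np.float64(0.002), np.float64(0.004)]
{'mtx': array([[345.09909643,   0.        , 317.63427313],
       [  0.        , 345.09909643, 192.43392797],
       [  0.        ,   0.        ,   1.        ]]), 'tool_from_camera': array([[-1.60206184e-04,  2.66370791e-01, -9.63870622e-01,
        -1.58166649e-01],
       [ 1.78555939e-03,  9.63869174e-01,  2.66370095e-01,
         7.14958704e-02],
       [ 9.99998393e-01, -1.67837410e-03, -6.30038670e-04,
        -3.43953741e-04],
       [ 0.00000000e+00,  0.00000000e+00,  0.00000000e+00,
         1.00000000e+00]])}
```

Emit:
move_arm --commands '[[[0,-3.9,2.3,-0.06],[0,-3.9,2.3,0],[0,-3.9,2.3,0],[0,-3.9,2.3,0],[0,-3.9,2.3,0],[0,-3.9,2.3,0],[0,-3.9,2.3,0],[0,-3.9,2.3,0]]]' --jaw 6

```text
clock: 0.9
tool_pos: [0.5543, -0.0938, 0.2264]
orientation: [18.6, 90.0, 159.8]
force: [1.1, 0.8, 0.1]
opening: 0.0604
```

Run:
```python
from h import *
print(get_obs()['clock'],get_obs()['tool_pos'],rel([.628,.1745,.15],-11.5))
```

```text
0.9 [ 0.55425327 -0.09379581  0.22642284] (array([  7.64, -25.53,  11.06]), np.float64(-0.4763066327584069))
```

Emit:
move_arm --commands '[[[0,-4.2,1.8,0],[0,-4.2,1.8,0],[0,-4.2,1.8,0],[0,-4.2,1.8,0],[0,-4.2,1.8,0],[0,-4,1.8,0],[1.5,0,0,-0.14],[1.5,0,0,-0.14]]]'

```text
clock: 1.7
tool_pos: [0.6269, 0.1687, 0.1955]
orientation: [28.6, 90.0, -173.7]
force: [-0.3, 0.0, 0.5]
opening: 0.0602
```

Emit:
move_arm --commands '[[[1.5,0,0,-0.14],[1,0,0,-0.05],[0,0,0,0],[0,0,0,0],[0,0,0,0]]]'

```text
clock: 2.2
tool_pos: [0.6273, 0.167, 0.1723]
orientation: [-146.8, 89.9, 21.3]
force: [-0.2, 0.1, 0.3]
opening: 0.0594
```

Run:
```python
from m import *
print(get_obs()['clock'],get_obs()['tool_pos'],rel([.628,.1745,.15],-11.5))
im,d,T,K=snap('wrist','pics/w1.png')
P=cloud(dict(d=d,T=T,K=K));im=im.astype(int);wood=(im[...,0]-im[...,2]>40)&(abs(P[...,0]-.63)<.12)&(abs(P[...,1]-.17)<.1)
f=P[wood&(P[...,2]>.046)&(P[...,2]<.06)];print(len(f),f.mean(0),rect(f))
f=P[wood&(P[...,2]>.008)&(P[...,2]<.018)];print(len(f),f.mean(0),rect(f))
```

```text
2.2 [0.62731033 0.16695238 0.17227854] (array([ 2.23, -0.75,  0.09]), np.float64(-0.007640701532193923))
1250 [0.63049944 0.17081651 0.05118978] [array([630.7169, 172.0965]), array([59.1217, 15.8739]), np.float64(77.6981)]
6887 [0.63000795 0.16984181 0.01270769] [array([630.73  , 172.6307]), array([77.7582, 98.0985]), np.float64(78.1012)]
```

View pics/w1.png

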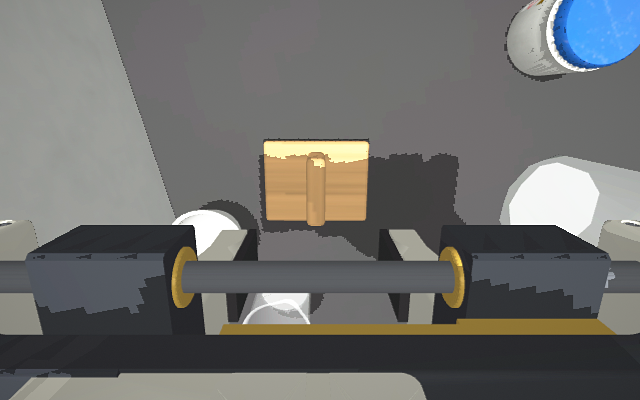

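Wrist view: block at (316,180), fin at (316,188) between the finger lines, beaker below (280,300), jar upper right (600,30). Descend on the fin.

Emit:
move_arm --commands '[[[2,-0.3,-0.1,0],[2.5,-0.3,-0.1,0],[2.5,0,0,0],[2.5,0,0,0],[2.5,0,0,0],[2,0,0,0],[1.5,0,0,0],[0,0,0,0]]]'

```text
clock: 3.05
tool_pos: [0.6291, 0.1718, 0.0148]
orientation: [38.4, 89.8, -153.5]
force: [-1.3, 0.4, 0.4]
opening: 0.0601
```

Run:
```python
from m import *
print(get_obs()['clock'],get_obs()['tool_pos'],get_obs()['force'],rel([.6307,.1723,.017],-12.1))
```

```text
3.05 [0.62913212 0.17177923 0.01477134] [-1.2614936   0.3626746   0.37795492] (array([-0.22, -0.08, -0.14]), np.float64(0.0034481867436151952))
```

Emit:
move_arm --commands '[[[-0.15,0,-0.15,0],[0,0,0,0],[0,0,0,0],[0,0,0,0],[0,0,0,0],[0,0,0,0],[0,0,0,0]]]' --jaw 0.5

```text
clock: 3.75
tool_pos: [0.6315, 0.172, 0.0183]
orientation: [-1.3, 90.0, 166.9]
force: [-0.9, 0.2, 3.1]
opening: 0.0156
```

Emit:
move_arm --commands '[[[0,0,0,0],[0,0,0,0],[0,0,0,0],[-1,0,0,0],[-2,0,0,0],[-2,0,0,0],[-1,0,0,0],[0,0,0,0]]]'

```text
clock: 4.55
tool_pos: [0.6326, 0.1725, 0.0799]
orientation: [-139.2, 89.8, 28.9]
force: [0.1, -0.3, -0.9]
opening: 0.0157
```

```bash
cat >> h.py <<'E'
O=np.array([.5926,-.163]);PH=np.radians(-5.2)
X=np.array([np.cos(PH),np.sin(PH)]);Y=np.array([-np.sin(PH),np.cos(PH)])
def pl(x,y): return O+X*x+Y*y      # plate coords -> world
E
python3 - <<'E'
from m import *
o=get_obs();print(o['clock'],o['tool_pos'],o['force'],o['moment'],o['opening'])
p=pl(-.063,-.055);print(p,rel([*p,.10],-5.2))
im,d,T,K=snap('wrist','pics/w2.png')
s=snap('side','pics/side1.png')
E
```

```text
4.55 [0.63259291 0.1725277  0.0798606 ] [ 0.12829213 -0.290437   -0.88230772] [ 0.03010635 -0.03191887 -0.00350753] 0.015688732933880987
[ 0.52487449 -0.21206379] (array([-2.1 , 39.85,  2.64]), np.float64(-0.11611980813168896))
```

View pics/w2.png

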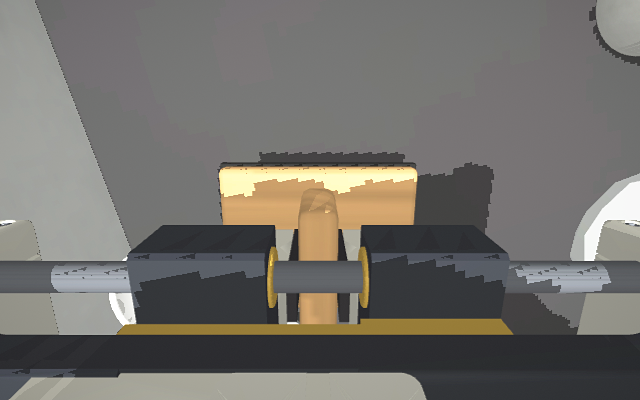

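Block is held square (fin between pads at (318,265)). Go above the right shaft.

Emit:
move_arm --commands '[[[-0.4,3,0.2,0],[-0.4,4,0.3,0],[-0.4,4.5,0.3,0],[-0.4,4.5,0.3,0],[-0.4,4.5,0.3,0],[0,4.5,0.3,0],[0,4.5,0.3,0],[0,4.5,0.3,0]]]'

```text
clock: 5.45
tool_pos: [0.5378, -0.1575, 0.097]
orientation: [7.5, 89.9, 175.6]
force: [2.3, -0.8, -1.6]
opening: 0.0156
```

Emit:
move_arm --commands '[[[0,4,0.3,0],[0,2,0,0],[0,0,0,-0.12],[0,0,0,0],[0,0,0,0],[0,0,0,0],[0,0,0,0]]]'

```text
clock: 6.15
tool_pos: [0.524, -0.2135, 0.0979]
orientation: [-9.7, 90.0, 165.3]
force: [-0.5, -0.1, -1.1]
opening: 0.0158
```

Run:
```python
from m import *
for i in range(3):
  o=get_obs();print(o['clock'],o['tool_pos'],o['force'],o['moment'])
  p=pl(-.063,-.055);print(p,rel([*p,.066],-5.2))
  im,d,T,K=snap('wrist','pics/w3.png')
P=cloud(dict(d=d,T=T,K=K))
f=P[(P[...,2]>.0365)&(P[...,2]<.046)&(P[...,1]<-.17)&(P[...,1]>-.28)&(P[...,0]>.535)&(P[...,0]<.57)];print(len(f),f.mean(0),rect(f) if len(f)>5 else 0)
```

```text
6.15 [ 0.52401602 -0.2135154   0.09785223] [-0.45795785 -0.08349082 -1.12043823] [0.029886   0.02807965 0.046366  ]
[ 0.52487449 -0.21206379] (array([ 3.19, -0.15, -0.07]), np.float64(0.003279879114150071))
6.2 [ 0.52406342 -0.21357517  0.09794084] [-0.76338267  0.49364743 -2.11781421] [ 0.03027359  0.0518222  -0.02542765]
[ 0.52487449 -0.21206379] (array([ 3.19, -0.16, -0.07]), np.float64(0.003524743746324726))
6.25 [ 0.52408028 -0.21362655  0.09800875] [-0.16297099  0.07472177 -1.36909384] [-0.03617486  0.05619015  0.01750599]
[ 0.52487449 -0.21206379] (array([ 3.2 , -0.16, -0.07]), np.float64(0.0037140502238452067))
298 [ 0.5455516  -0.25251405  0.04039512] [array([ 545.8375, -252.6593]), array([10.985 , 11.7125]), np.float64(85.499)]
```

View pics/w3.png

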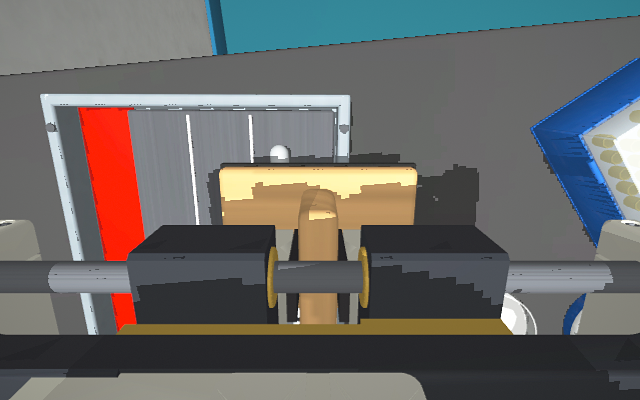

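Wrist view: shaft's ring-side end shows at (280,152) ahead of the block's front half; lines at cols 190 and 250, trough red at 105. Descend.

Emit:
move_arm --commands '[[[1,0,0,0],[1,-0.1,0,0],[0.8,0,0,0],[0.4,0,0,0],[0.1,0,0,0],[0,0,0,0],[0,0,0,0]]]'

```text
clock: 7.0
tool_pos: [0.5243, -0.2132, 0.0653]
orientation: [174.7, 90.0, -10.3]
force: [-0.0, -0.9, -1.7]
opening: 0.0161
```

Emit:
move_arm --commands '[[[0.05,0,0,0],[0.05,0,0,0],[0,0,0,0]]]'

```text
clock: 7.3
tool_pos: [0.5241, -0.2131, 0.0642]
orientation: [-173.7, 90.0, 1.4]
force: [0.3, 0.3, -1.5]
opening: 0.016
```

Emit:
move_arm --commands '[[[0,0,0,0]]]'

```text
clock: 7.4
tool_pos: [0.5241, -0.2131, 0.0642]
orientation: [-178.9, 90.0, -3.9]
force: [-0.2, 0.2, -0.4]
opening: 0.0158
```

Descend in half-millimetre steps with readings.

Emit:
move_arm --commands '[[[0.1,0,0,0],[0.1,0,0,0],[0,0,0,0]]]'

```text
clock: 7.7
tool_pos: [0.5239, -0.2131, 0.0619]
orientation: [-3.5, 90.0, 171.5]
force: [-0.7, 0.2, -1.7]
opening: 0.0159
```

Emit:
move_arm --commands '[[[0.05,0,0,0],[0,0,0,0]]]'

```text
clock: 7.9
tool_pos: [0.524, -0.2131, 0.0615]
orientation: [-0.8, 90.0, 174.2]
force: [-0.4, -0.6, -1.5]
opening: 0.016
```

Emit:
move_arm --commands '[[[0.04,0,0,0],[0,0,0,0]]]'

```text
clock: 8.1
tool_pos: [0.524, -0.2131, 0.0611]
orientation: [-91.2, 90.0, 83.8]
force: [-0.7, 0.5, -0.9]
opening: 0.0162
```

Emit:
move_arm --commands '[[[0.04,0,0,0],[0,0,0,0]]]'

```text
clock: 8.3
tool_pos: [0.524, -0.2131, 0.0607]
orientation: [-66.6, 90.0, 108.4]
force: [0.0, 1.4, -1.2]
opening: 0.0159
```

Emit:
move_arm --commands '[[[0.04,0,0,0],[0,0,0,0]]]'

```text
clock: 8.5
tool_pos: [0.524, -0.2131, 0.0603]
orientation: [-3.4, 90.0, 171.7]
force: [-0.4, -0.2, -0.0]
opening: 0.0159
```

Emit:
move_arm --commands '[[[0.03,0,0,0],[0,0,0,0]]]'

```text
clock: 8.7
tool_pos: [0.5242, -0.2131, 0.0602]
orientation: [176.9, 90.0, -8.1]
force: [-0.4, 0.3, 0.6]
opening: 0.0157
```

Emit:
move_arm --commands '[[[0.03,0,0,0],[0,0,0,0]]]'

```text
clock: 8.9
tool_pos: [0.5243, -0.2131, 0.06]
orientation: [171.5, 90.0, -13.4]
force: [-0.8, -0.4, 0.9]
opening: 0.0158
```

Emit:
move_arm --commands '[[[0,0,0,0]]]'

```text
clock: 9.0
tool_pos: [0.5243, -0.2131, 0.06]
orientation: [172.5, 90.0, -12.5]
force: [0.1, 0.4, 0.8]
opening: 0.0156
```

Emit:
move_arm --commands '[[[0.03,0,0,0],[0,0,0,0]]]'

```text
clock: 9.2
tool_pos: [0.5243, -0.2131, 0.0597]
orientation: [170.3, 90.0, -14.6]
force: [-0.3, 0.9, 3.2]
opening: 0.016
```

Emit:
move_arm --commands '[[[0,0,-0.2,0],[0,0,-0.3,0]]]'

```text
clock: 9.4
tool_pos: [0.5292, -0.2135, 0.0596]
orientation: [-156.8, 90.0, 18.2]
force: [-0.2, 2.4, 2.8]
opening: 0.0158
```

Emit:
move_arm --commands '[[[0,0,-0.3,0],[0,0,-0.2,0]]]'

```text
clock: 9.6
tool_pos: [0.5346, -0.2139, 0.0595]
orientation: [-163.8, 90.0, 11.2]
force: [-0.6, 2.4, 2.8]
opening: 0.0159
```

Emit:
move_arm --commands '[[[0,0,0,0]]]'

```text
clock: 9.7
tool_pos: [0.5347, -0.2139, 0.0595]
orientation: [-175.7, 90.0, -0.7]
force: [0.3, 2.2, 3.5]
opening: 0.0159
```

Emit:
move_arm --commands '[[[0,-0.02,-0.4,0],[0,-0.02,-0.4,0],[0,-0.02,-0.4,0]]]'

```text
clock: 10.0
tool_pos: [0.5464, -0.2144, 0.0595]
orientation: [143.2, 90.0, -41.8]
force: [-0.6, 2.3, 3.1]
opening: 0.0158
```

Emit:
move_arm --commands '[[[0,-0.02,-0.4,0],[0,-0.02,-0.4,0]]]'

```text
clock: 10.2
tool_pos: [0.5544, -0.2149, 0.0595]
orientation: [65.2, 90.0, -119.7]
force: [0.2, 1.4, 3.7]
opening: 0.0153
```

Emit:
move_arm --commands '[[[0,0,0,0]]]'

```text
clock: 10.3
tool_pos: [0.5548, -0.2149, 0.0595]
orientation: [159.0, 90.0, -26.0]
force: [1.0, 0.8, 3.8]
opening: 0.0159
```

Emit:
move_arm --commands '[[[0,-0.02,-0.5,0],[0,-0.02,-0.5,0],[0,-0.02,-0.5,0],[0,-0.02,-0.5,0]]]'

```text
clock: 10.7
tool_pos: [0.5744, -0.2159, 0.0595]
orientation: [77.5, 90.0, -107.5]
force: [0.1, -0.4, 3.9]
opening: 0.016
```

Emit:
move_arm --commands '[[[0,-0.02,-0.5,0],[0,-0.02,-0.5,0],[0,-0.02,-0.5,0],[0,-0.02,-0.5,0]]]'

```text
clock: 11.1
tool_pos: [0.5944, -0.2168, 0.0595]
orientation: [64.3, 90.0, -120.7]
force: [1.0, -2.0, 3.8]
opening: 0.0158
```

Emit:
move_arm --commands '[[[0,-0.02,-0.5,0],[0,-0.02,-0.5,0],[0,-0.02,-0.5,0]]]'

```text
clock: 11.4
tool_pos: [0.6093, -0.2174, 0.0594]
orientation: [36.5, 90.0, -148.5]
force: [-1.1, -2.7, 3.7]
opening: 0.0157
```

Emit:
move_arm --commands '[[[0,0,0,0],[0,0,0,0]]]'

```text
clock: 11.6
tool_pos: [0.6093, -0.2173, 0.0595]
orientation: [174.0, 90.0, -10.9]
force: [0.5, -2.0, 4.1]
opening: 0.0158
```

```bash
cat >> m.py <<'E'
def shaftend(s=None,f='pics/w.png',lo=-.30,hi=0,band=(.0365,.046)):
    im,d,T,K=snap('wrist',f);P=cloud(dict(d=d,T=T,K=K)).reshape(-1,3)
    Q=P[:,:2]-O;px=Q@X;py=Q@Y
    m=(P[:,2]>band[0])&(P[:,2]<band[1])&(px>-.07)&(px<.055)&(abs(py)<.115)
    hsv=cv2.cvtColor(im,cv2.COLOR_RGB2HSV).reshape(-1,3);m&=hsv[:,1]<60
    return np.c_[px,py,P[:,2]][m]
E
python3 - <<'E'
from m import *
o=get_obs();q=np.array(o['tool_pos'][:2])-O;print('tcp pl',q@X,q@Y,o['force'])
f=shaftend(f='pics/w4.png');print(len(f),f.mean(0),f.min(0),f.max(0))
E
```

```text
tcp pl 0.021536636552307482 -0.052590490862128005 [ 0.52593652 -2.04315893  4.05626324]
715 [ 0.00959166 -0.09243959  0.043099  ] [-0.02761767 -0.09763001  0.03656193] [ 0.05494271 -0.08976184  0.0459984 ]
```

Emit:
move_arm --commands '[[[-0.1,0,0,0],[-0.2,0,0,0],[-0.5,0,0,0],[0,0,1.4,0],[0,0,1.4,0],[0,0,1.4,0],[0,0,0,0],[0,0,0,0]]]'

```text
clock: 12.45
tool_pos: [0.5674, -0.2135, 0.0678]
orientation: [-167.8, 90.0, 7.2]
force: [0.4, 0.9, -1.5]
opening: 0.0157
```

Run:
```python
from m import *
o=get_obs();q=np.array(o['tool_pos'][:2])-O;print(o['tool_pos'],'tcp pl',q@X,q@Y,o['force'])
f=shaftend(f='pics/w5.png',band=(.0365,.043));print(len(f))
print(np.histogram(f[:,0],np.arange(-.07,.056,.005)))
cv2.imwrite('pics/w5c.png',cv2.resize(cv2.imread('pics/w5.png')[80:240,20:440],None,fx=1.8,fy=1.8))
```

```text
[ 0.56738117 -0.21352502  0.06778096] tcp pl -0.020535822429071374 -0.05260273087559286 [ 0.43243983  0.8709278  -1.45432589]
276
(array([  0,   0,   0,   0,   0,   0,   0,   0,   0,   0,   0,   0,   0,
        47, 133,  96,   0,   0,   0,   0,   0,   0,   0,   0,   0]), array([-7.00000000e-02, -6.50000000e-02, -6.00000000e-02, -5.50000000e-02,
       -5.00000000e-02, -4.50000000e-02, -4.00000000e-02, -3.50000000e-02,
       -3.00000000e-02, -2.50000000e-02, -2.00000000e-02, -1.50000000e-02,
       -1.00000000e-02, -5.00000000e-03,  5.55111512e-17,  5.00000000e-03,
        1.00000000e-02,  1.50000000e-02,  2.00000000e-02,  2.50000000e-02,
        3.00000000e-02,  3.50000000e-02,  4.00000000e-02,  4.50000000e-02,
        5.00000000e-02,  5.50000000e-02]))
```

View pics/w5c.png

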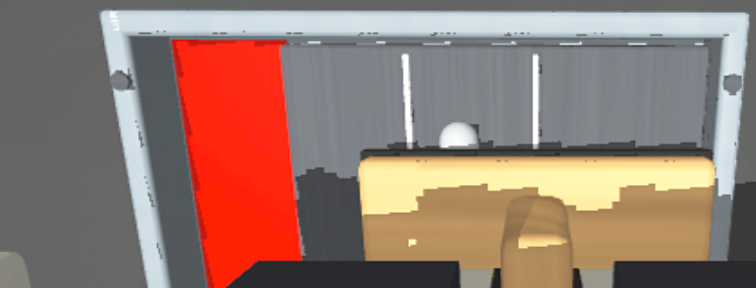

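Shaft end at crop (459,135), between lines at 408 and 536: about x' = +4 mm. Second stroke.

Emit:
move_arm --commands '[[[0.4,0,0,0],[0.3,0,0,0],[0.06,0,0,0],[0.03,0,0,0],[0,0,0,0],[0,0,0,0]]]'

```text
clock: 13.1
tool_pos: [0.5675, -0.2136, 0.0598]
orientation: [-178.2, 90.0, -3.2]
force: [0.0, 1.4, 1.7]
opening: 0.0155
```

Emit:
move_arm --commands '[[[0.03,0,0,0],[0,0,0,0]]]'

```text
clock: 13.3
tool_pos: [0.5674, -0.2136, 0.0595]
orientation: [177.4, 90.0, -7.6]
force: [0.8, 1.6, 3.5]
opening: 0.0156
```

Emit:
move_arm --commands '[[[0,-0.01,-0.3,0],[0,-0.01,-0.5,0],[0,-0.01,-0.5,0],[0,-0.01,-0.5,0]]]'

```text
clock: 13.7
tool_pos: [0.5858, -0.2147, 0.0593]
orientation: [-141.9, 90.0, 33.1]
force: [-0.2, 3.0, 4.7]
opening: 0.0161
```

Emit:
move_arm --commands '[[[0,-0.01,-0.5,0],[0,-0.01,-0.5,0],[0,-0.01,-0.5,0],[0,-0.01,-0.5,0]]]'

```text
clock: 14.1
tool_pos: [0.6055, -0.2161, 0.0593]
orientation: [-30.2, 90.0, 144.9]
force: [-0.8, 2.8, 5.7]
opening: 0.0155
```

Emit:
move_arm --commands '[[[-0.03,-0.02,-0.5,0],[0,-0.02,-0.5,0],[0,-0.02,-0.5,0]]]'

```text
clock: 14.4
tool_pos: [0.6204, -0.2169, 0.0595]
orientation: [7.8, 90.0, -177.2]
force: [-1.2, 2.6, 3.7]
opening: 0.0158
```

Emit:
move_arm --commands '[[[0,-0.02,-0.5,0],[0,-0.02,-0.5,0],[0,-0.02,-0.3,0],[0,0,-0.2,0],[0,0,-0.1,0],[0,0,0,0],[0,0,0,0],[0,0,0,0]]]'

```text
clock: 15.2
tool_pos: [0.6361, -0.2177, 0.0596]
orientation: [169.6, 90.0, -15.4]
force: [0.8, 1.1, 1.9]
opening: 0.0156
```

Emit:
move_arm --commands '[[[-0.04,0,0,0],[-0.06,0,0,0],[-0.1,0,0,0],[-0.3,0,0,0],[-0.5,0,0,0],[-1,0,0,0]]]'

```text
clock: 15.8
tool_pos: [0.6354, -0.2176, 0.0793]
orientation: [-3.0, 89.9, 172.0]
force: [0.1, 0.8, -1.1]
opening: 0.0162
```

Run:
```python
from m import *
o=get_obs();q=np.array(o['tool_pos'][:2])-O;print(o['tool_pos'],'tcp pl',q@X,q@Y,o['force'])
f=shaftend(f='pics/w6.png',band=(.0365,.043));f=f[f[:,1]<-.09];print(len(f),f.mean(0),f.min(0),f.max(0))
p=pl(-.075,.053);print(rel([*p,.072],-5.2))
```

```text
[ 0.63541781 -0.21760258  0.07925258] tcp pl 0.047590359473262386 -0.05049716527628612 [ 0.05750135  0.80595932 -1.0790977 ]
200 [ 0.03817926 -0.09288257  0.03993121] [ 0.03264372 -0.09624437  0.03664329] [ 0.04370596 -0.09000806  0.04285449]
(array([  0.96, -10.42,  12.36]), np.float64(0.004138871772399148))
```

Emit:
move_arm --commands '[[[0,-1.5,1.8,0],[0,-2.2,2.7,0],[0,-2.2,2.7,0],[0,-2.2,2.7,0],[0,-1.6,1.8,0],[0,-0.7,0.7,0],[0,0,0,0],[0,0,0,0]]]'

```text
clock: 16.65
tool_pos: [0.5226, -0.1034, 0.0802]
orientation: [-177.5, 89.9, -2.4]
force: [0.7, -0.8, -1.2]
opening: 0.0158
```

Run:
```python
from m import *
o=get_obs();q=np.array(o['tool_pos'][:2])-O;print(o['tool_pos'],'tcp pl',q@X,q@Y,o['force'])
f=shaftend(f='pics/w7.png',band=(.0365,.043));r=f[f[:,1]<-.012];print(len(r),r.mean(0),r.min(0),r.max(0))
r=f[f[:,1]>0];print(len(r),r.mean(0),r.min(0),r.max(0))
b=np.load('pics/side0.npz')
cv2.imwrite('pics/w7c.png',cv2.resize(cv2.imread('pics/w7.png')[60:260,60:440],None,fx=2,fy=2))
```

```text
[ 0.52264645 -0.10336889  0.08019584] tcp pl -0.07507017154811332 0.05304561900679505 [ 0.66369428 -0.77143977 -1.21563594]
2462 [ 0.03427279 -0.04024226  0.04057131] [ 0.0286159  -0.06716391  0.03650775] [ 0.04221503 -0.0120529   0.04299565]
276 [-0.0524276   0.01387674  0.04019942] [-0.05775091  0.00940397  0.03650195] [-0.04655027  0.01841907  0.04291825]
```

View pics/w7c.png

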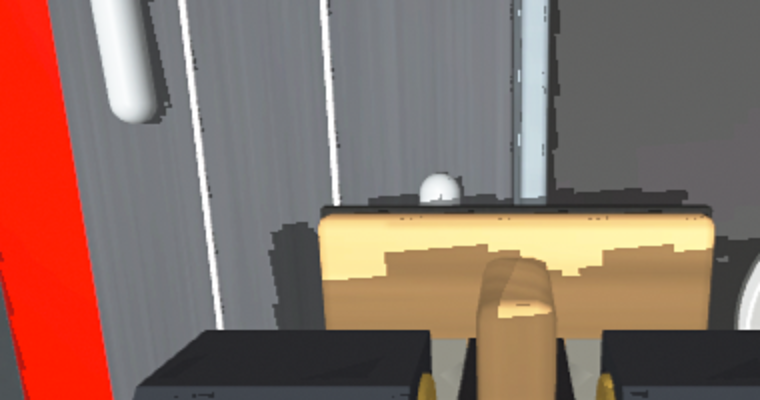

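R shaft lies beyond the second line (crop (130,90)); L shaft end at crop (440,190), x' = -52 mm. Lower onto it.

Emit:
move_arm --commands '[[[0.6,0,0,0],[0.6,0,0,0],[0.4,0,0,0],[0.2,0,0,0],[0,0,0,0],[0,0,0,0]]]'

```text
clock: 17.3
tool_pos: [0.5216, -0.1033, 0.0615]
orientation: [43.9, 90.0, -141.1]
force: [-0.5, 0.0, -1.9]
opening: 0.0162
```

Emit:
move_arm --commands '[[[0.06,0,0,0],[0,0,0,0]]]'

```text
clock: 17.5
tool_pos: [0.5217, -0.1032, 0.0611]
orientation: [-167.7, 90.0, 7.3]
force: [0.1, -0.0, -1.8]
opening: 0.0156
```

Emit:
move_arm --commands '[[[0.05,0,0,0],[0,0,0,0]]]'

```text
clock: 17.7
tool_pos: [0.5216, -0.1032, 0.0605]
orientation: [-143.3, 90.0, 31.7]
force: [-0.1, 0.5, -0.9]
opening: 0.0159
```

Emit:
move_arm --commands '[[[0.04,0,0,0],[0,0,0,0]]]'

```text
clock: 17.9
tool_pos: [0.5217, -0.1033, 0.0602]
orientation: [177.8, 90.0, -7.2]
force: [-0.8, 0.0, -0.0]
opening: 0.0158
```

Emit:
move_arm --commands '[[[0.02,0,0,0],[0,0,0,0]]]'

```text
clock: 18.1
tool_pos: [0.5218, -0.1033, 0.06]
orientation: [-178.7, 90.0, -3.7]
force: [0.0, -0.2, 0.9]
opening: 0.0159
```

Emit:
move_arm --commands '[[[0,0,-0.2,0],[0,0,0,0]]]'

```text
clock: 18.3
tool_pos: [0.5241, -0.1034, 0.0601]
orientation: [-179.7, 90.0, -4.7]
force: [-0.9, -0.5, 1.3]
opening: 0.0159
```

Emit:
move_arm --commands '[[[-0.02,0,-0.2,0],[0,0,0,0]]]'

```text
clock: 18.5
tool_pos: [0.526, -0.1036, 0.0602]
orientation: [-176.5, 90.0, -1.5]
force: [-0.2, 0.3, 1.7]
opening: 0.0157
```

Emit:
move_arm --commands '[[[-0.02,0,-0.2,0],[-0.02,0,-0.2,0]]]'

```text
clock: 18.7
tool_pos: [0.5298, -0.1039, 0.0606]
orientation: [-157.2, 90.0, 17.8]
force: [-0.3, 1.8, 2.1]
opening: 0.0156
```

Emit:
move_arm --commands '[[[0,0,0,0]]]'

```text
clock: 18.8
tool_pos: [0.5301, -0.1039, 0.0606]
orientation: [-172.3, 90.0, 2.7]
force: [0.5, 1.0, 2.6]
opening: 0.0159
```

Emit:
move_arm --commands '[[[-0.02,0,-0.2,0],[-0.02,0,-0.2,0]]]'

```text
clock: 19.0
tool_pos: [0.5338, -0.1042, 0.061]
orientation: [-156.6, 90.0, 18.4]
force: [-1.1, 2.0, 3.1]
opening: 0.0158
```

Emit:
move_arm --commands '[[[0,0,0,0]]]'

```text
clock: 19.1
tool_pos: [0.534, -0.1043, 0.061]
orientation: [-177.2, 90.0, -2.2]
force: [-0.4, 1.5, 2.8]
opening: 0.0158
```

Emit:
move_arm --commands '[[[-0.02,-0.01,-0.2,0],[-0.01,-0.01,-0.2,0]]]'

```text
clock: 19.3
tool_pos: [0.5377, -0.1045, 0.0612]
orientation: [104.3, 90.0, -80.7]
force: [0.6, 1.3, 3.9]
opening: 0.0158
```

Emit:
move_arm --commands '[[[0,0,-0.2,0],[0,-0.01,-0.2,0]]]'

```text
clock: 19.5
tool_pos: [0.5418, -0.1047, 0.0612]
orientation: [169.9, 90.0, -15.1]
force: [0.1, 1.3, 2.8]
opening: 0.0162
```

Emit:
move_arm --commands '[[[0,0,0,0]]]'

```text
clock: 19.6
tool_pos: [0.5421, -0.1048, 0.0613]
orientation: [177.9, 90.0, -7.0]
force: [-0.5, 1.4, 3.3]
opening: 0.0162
```

Emit:
move_arm --commands '[[[0,0,-0.2,0],[0.01,0,-0.2,0]]]'

```text
clock: 19.8
tool_pos: [0.5457, -0.1051, 0.0611]
orientation: [-157.9, 90.0, 17.1]
force: [-0.8, 1.5, 2.9]
opening: 0.0159
```

Emit:
move_arm --commands '[[[0.02,0,-0.2,0],[0.02,0,-0.2,0]]]'

```text
clock: 20.0
tool_pos: [0.5499, -0.1054, 0.0608]
orientation: [-169.4, 90.0, 5.6]
force: [0.9, 2.0, 4.6]
opening: 0.0158
```

Emit:
move_arm --commands '[[[0.02,0,-0.2,0]]]'

```text
clock: 20.1
tool_pos: [0.5519, -0.1055, 0.0606]
orientation: [-168.8, 90.0, 6.2]
force: [0.1, 1.4, 4.6]
opening: 0.0159
```

Emit:
move_arm --commands '[[[0,0,0,0]]]'

```text
clock: 20.2
tool_pos: [0.5522, -0.1055, 0.0606]
orientation: [-174.5, 90.0, 0.6]
force: [-0.1, 2.5, 4.2]
opening: 0.0157
```

Emit:
move_arm --commands '[[[0.01,-0.01,-0.2,0],[0.02,-0.01,-0.2,0]]]'

```text
clock: 20.4
tool_pos: [0.5556, -0.1058, 0.0602]
orientation: [177.1, 90.0, -7.9]
force: [-0.1, 2.3, 3.4]
opening: 0.0161
```

Emit:
move_arm --commands '[[[0.02,-0.01,-0.2,0]]]'

```text
clock: 20.5
tool_pos: [0.5577, -0.1059, 0.06]
orientation: [121.3, 90.0, -63.6]
force: [0.8, 0.1, 3.8]
opening: 0.0162
```

Emit:
move_arm --commands '[[[0.0,-0.01,-0.2,0]]]'

```text
clock: 20.6
tool_pos: [0.5595, -0.106, 0.0599]
orientation: [23.6, 90.0, -161.4]
force: [0.1, 0.7, 3.8]
opening: 0.016
```

Emit:
move_arm --commands '[[[0,0,0,0]]]'

```text
clock: 20.7
tool_pos: [0.5598, -0.106, 0.0599]
orientation: [130.9, 90.0, -54.1]
force: [1.2, 0.5, 3.5]
opening: 0.0159
```

Emit:
move_arm --commands '[[[0,-0.01,-0.2,0],[0,0,0,0]]]'

```text
clock: 20.9
tool_pos: [0.5615, -0.1061, 0.0598]
orientation: [25.4, 90.0, -159.6]
force: [1.2, 0.1, 2.8]
opening: 0.0159
```

Emit:
move_arm --commands '[[[0,-0.01,-0.2,0],[0,0,0,0]]]'

```text
clock: 21.1
tool_pos: [0.5632, -0.1062, 0.0597]
orientation: [12.7, 89.9, -172.3]
force: [-0.3, -0.1, 2.8]
opening: 0.0158
```

Emit:
move_arm --commands '[[[-0.025,-0.01,-0.2,0],[-0.025,-0.01,-0.2,0]]]'

```text
clock: 21.3
tool_pos: [0.5671, -0.1064, 0.0603]
orientation: [15.8, 89.9, -169.2]
force: [-1.0, -1.0, 2.7]
opening: 0.0158
```

Emit:
move_arm --commands '[[[-0.025,-0.01,-0.2,0],[-0.02,-0.01,-0.2,0]]]'

```text
clock: 21.5
tool_pos: [0.5715, -0.1065, 0.0609]
orientation: [30.2, 90.0, -154.8]
force: [-1.1, -2.2, 1.1]
opening: 0.0158
```

Emit:
move_arm --commands '[[[0,0,0,0]]]'

```text
clock: 21.6
tool_pos: [0.5719, -0.1065, 0.0609]
orientation: [140.5, 90.0, -44.5]
force: [-1.1, -1.7, 1.3]
opening: 0.0157
```

Emit:
move_arm --commands '[[[-0.01,0.01,-0.2,0],[-0.015,0.01,-0.2,0]]]'

```text
clock: 21.8
tool_pos: [0.5756, -0.1068, 0.0612]
orientation: [-144.0, 90.0, 31.0]
force: [-0.9, -1.1, 2.5]
opening: 0.0156
```

Emit:
move_arm --commands '[[[-0.01,0.01,-0.2,0],[0,0.01,-0.2,0]]]'

```text
clock: 22.0
tool_pos: [0.5799, -0.1072, 0.0614]
orientation: [-148.6, 90.0, 26.5]
force: [-0.8, 1.7, 4.1]
opening: 0.0156
```

Emit:
move_arm --commands '[[[0,0,0,0]]]'

```text
clock: 22.1
tool_pos: [0.5802, -0.1072, 0.0614]
orientation: [-165.0, 89.9, 10.0]
force: [-0.1, 1.3, 3.2]
opening: 0.0159
```

Emit:
move_arm --commands '[[[0,0,-0.2,0],[0.0,0,-0.2,0]]]'

```text
clock: 22.3
tool_pos: [0.5837, -0.1075, 0.0614]
orientation: [-149.4, 90.0, 25.6]
force: [-0.4, 1.9, 4.1]
opening: 0.0157
```

Emit:
move_arm --commands '[[[0.01,0,-0.2,0],[0.015,0,-0.2,0]]]'

```text
clock: 22.5
tool_pos: [0.5879, -0.1079, 0.0611]
orientation: [-157.3, 90.0, 17.7]
force: [-0.5, 3.2, 4.8]
opening: 0.0157
```

Emit:
move_arm --commands '[[[0.015,0,-0.2,0],[0.015,0,-0.2,0]]]'

```text
clock: 22.7
tool_pos: [0.5918, -0.1083, 0.0608]
orientation: [-160.1, 90.0, 15.0]
force: [-0.0, 2.6, 4.1]
opening: 0.0156
```

Emit:
move_arm --commands '[[[0,0,0,0]]]'

```text
clock: 22.8
tool_pos: [0.5921, -0.1083, 0.0608]
orientation: [-171.0, 89.9, 4.0]
force: [0.4, 2.9, 3.6]
opening: 0.0157
```

Emit:
move_arm --commands '[[[0.015,-0.02,-0.2,0],[0.02,-0.02,-0.2,0]]]'

```text
clock: 23.0
tool_pos: [0.5955, -0.1085, 0.0605]
orientation: [133.0, 90.0, -51.9]
force: [0.8, 2.1, 4.0]
opening: 0.0157
```

Emit:
move_arm --commands '[[[0.02,-0.02,-0.2,0],[0.01,-0.02,-0.2,0]]]'

```text
clock: 23.2
tool_pos: [0.5995, -0.1086, 0.06]
orientation: [61.3, 90.0, -123.6]
force: [0.9, -0.2, 4.7]
opening: 0.0155
```

Emit:
move_arm --commands '[[[0.0,-0.01,-0.2,0],[0,0,0,0]]]'

```text
clock: 23.4
tool_pos: [0.6015, -0.1088, 0.0599]
orientation: [56.2, 90.0, -128.8]
force: [1.3, -1.6, 1.8]
opening: 0.0158
```

Run:
```python
from m import *
o=get_obs();q=np.array(o['tool_pos'][:2])-O;print(o['tool_pos'],'tcp pl',q@X,q@Y,o['force'],o['moment'])
f=shaftend(f='pics/w8.png',band=(.0365,.0425));r=f[(f[:,1]>0)];print(len(r),np.histogram(r[:,0],np.arange(-.05,.03,.004)),r.min(0),r.max(0))
```

```text
[ 0.60154757 -0.10876881  0.05986839] tcp pl 0.003995627966083432 0.05481893697846361 [ 1.34968174 -1.61142161  1.84903849] [-0.39595358 -0.31406331  0.00131568]
210 (array([ 0,  0,  0,  0,  0,  0,  0,  0, 56, 90, 64,  0,  0,  0,  0,  0,  0,
        0,  0]), array([-0.05 , -0.046, -0.042, -0.038, -0.034, -0.03 , -0.026, -0.022,
       -0.018, -0.014, -0.01 , -0.006, -0.002,  0.002,  0.006,  0.01 ,
        0.014,  0.018,  0.022,  0.026])) [-0.01749771  0.01014577  0.03656256] [-0.00633443  0.01611632  0.04235405]
```

Across the near line soon; the shaft end is at x' = -12 mm at a low point. Re-set the block.

Emit:
move_arm --commands '[[[-0.05,0,0,0],[-0.15,0,0,0],[-0.6,0,0,0],[0,0,1.2,0],[0,0,1.4,0],[0,-0.1,1.2,0],[0,0,0,0],[0.4,0,0,0]]]'

```text
clock: 24.25
tool_pos: [0.5639, -0.1039, 0.0648]
orientation: [-172.6, 89.9, 2.5]
force: [0.3, -0.2, -1.4]
opening: 0.0161
```

Emit:
move_arm --commands '[[[0.3,0,0,0],[0.04,0,0,0],[0,0,0,0],[0,0,0,0]]]'

```text
clock: 24.65
tool_pos: [0.5637, -0.1042, 0.0604]
orientation: [18.8, 90.0, -166.2]
force: [0.2, 0.3, -1.4]
opening: 0.0162
```

Emit:
move_arm --commands '[[[0.03,0,0,0],[0,0,0,0]]]'

```text
clock: 24.85
tool_pos: [0.5636, -0.1042, 0.0603]
orientation: [11.5, 90.0, -173.5]
force: [0.5, -0.5, -0.7]
opening: 0.0158
```

Emit:
move_arm --commands '[[[0.03,0,0,0],[0,0,0,0]]]'

```text
clock: 25.05
tool_pos: [0.5638, -0.1042, 0.0602]
orientation: [171.6, 90.0, -13.4]
force: [-0.5, 0.3, -0.3]
opening: 0.0158
```

Emit:
move_arm --commands '[[[0.02,0,0,0],[0,0,0,0]]]'

```text
clock: 25.25
tool_pos: [0.5638, -0.1042, 0.06]
orientation: [172.7, 90.0, -12.3]
force: [-1.0, -0.2, 1.2]
opening: 0.0159
```

Emit:
move_arm --commands '[[[0,0,-0.2,0],[0,0,0,0]]]'

```text
clock: 25.45
tool_pos: [0.5661, -0.1043, 0.0601]
orientation: [177.4, 90.0, -7.6]
force: [1.0, -0.6, 1.7]
opening: 0.016
```

Emit:
move_arm --commands '[[[-0.02,0,-0.2,0],[-0.02,0,-0.2,0],[-0.02,0,-0.2,0]]]'

```text
clock: 25.75
tool_pos: [0.572, -0.1048, 0.0606]
orientation: [-167.6, 90.0, 7.4]
force: [-0.8, 0.4, 3.3]
opening: 0.0156
```

Emit:
move_arm --commands '[[[-0.02,-0.01,-0.2,0],[-0.02,-0.01,-0.2,0]]]'

```text
clock: 25.95
tool_pos: [0.5759, -0.105, 0.061]
orientation: [171.4, 90.0, -13.6]
force: [-0.5, 0.2, 3.2]
opening: 0.0162
```

Emit:
move_arm --commands '[[[-0.02,-0.01,-0.2,0],[-0.01,-0.01,-0.2,0]]]'

```text
clock: 26.15
tool_pos: [0.5799, -0.1052, 0.0613]
orientation: [153.5, 90.0, -31.4]
force: [-1.1, -1.2, 2.8]
opening: 0.016
```

Emit:
move_arm --commands '[[[0,0,0,0]]]'

```text
clock: 26.25
tool_pos: [0.5801, -0.1052, 0.0613]
orientation: [170.4, 90.0, -14.5]
force: [0.2, -0.0, 3.2]
opening: 0.0155
```

Emit:
move_arm --commands '[[[0,0,-0.2,0],[0,0,-0.2,0],[0,0,-0.2,0]]]'

```text
clock: 26.55
tool_pos: [0.5859, -0.1056, 0.0613]
orientation: [-175.8, 90.0, -0.8]
force: [-0.0, -0.2, 3.1]
opening: 0.016
```

Emit:
move_arm --commands '[[[0.01,0,-0.2,0],[0.015,0,-0.2,0]]]'

```text
clock: 26.75
tool_pos: [0.59, -0.1059, 0.061]
orientation: [-165.5, 90.0, 9.5]
force: [0.0, 0.5, 3.9]
opening: 0.0159
```

Emit:
move_arm --commands '[[[0.015,0,-0.2,0],[0.02,0,-0.2,0]]]'

```text
clock: 26.95
tool_pos: [0.594, -0.1062, 0.0607]
orientation: [-165.4, 90.0, 9.6]
force: [-0.2, 1.4, 5.0]
opening: 0.0162
```

Emit:
move_arm --commands '[[[0,0,0,0]]]'

```text
clock: 27.05
tool_pos: [0.5942, -0.1063, 0.0606]
orientation: [-173.3, 90.0, 1.7]
force: [1.6, 0.9, 4.1]
opening: 0.0158
```

Emit:
move_arm --commands '[[[0.01,0,-0.2,0],[0.02,-0.01,-0.2,0],[0.02,-0.01,-0.2,0]]]'

```text
clock: 27.35
tool_pos: [0.5998, -0.1066, 0.0601]
orientation: [-165.0, 90.0, 10.0]
force: [-0.4, -0.3, 3.3]
opening: 0.0156
```

Emit:
move_arm --commands '[[[0,-0.01,-0.2,0],[0,0,-0.2,0],[0,0,-0.2,0]]]'

```text
clock: 27.65
tool_pos: [0.6053, -0.1071, 0.0597]
orientation: [-1.3, 90.0, 173.7]
force: [-0.8, 1.1, 2.1]
opening: 0.0157
```

Emit:
move_arm --commands '[[[-0.02,0,-0.2,0],[-0.02,0,-0.2,0]]]'

```text
clock: 27.85
tool_pos: [0.6092, -0.1074, 0.0602]
orientation: [-2.6, 89.9, 172.4]
force: [-1.2, 1.7, 2.1]
opening: 0.016
```

Emit:
move_arm --commands '[[[0,0,0,0]]]'

```text
clock: 27.95
tool_pos: [0.6097, -0.1074, 0.0604]
orientation: [-5.6, 90.0, 169.4]
force: [-0.7, 2.1, 2.4]
opening: 0.0162
```

Emit:
move_arm --commands '[[[-0.02,-0.01,-0.2,0],[-0.02,-0.01,-0.2,0]]]'

```text
clock: 28.15
tool_pos: [0.6135, -0.1076, 0.0609]
orientation: [19.6, 90.0, -165.3]
force: [-0.7, 0.9, 2.7]
opening: 0.0159
```

Emit:
move_arm --commands '[[[-0.015,-0.01,-0.2,0],[-0.015,-0.01,-0.2,0]]]'

```text
clock: 28.35
tool_pos: [0.6177, -0.1079, 0.0612]
orientation: [92.3, 90.0, -92.7]
force: [-0.6, 0.2, 2.7]
opening: 0.016
```

Emit:
move_arm --commands '[[[-0.005,0,-0.2,0],[0,0,-0.2,0]]]'

```text
clock: 28.55
tool_pos: [0.6219, -0.1081, 0.0613]
orientation: [174.8, 90.0, -10.1]
force: [-0.6, 1.9, 2.8]
opening: 0.0157
```

Emit:
move_arm --commands '[[[0,0,0,0]]]'

```text
clock: 28.65
tool_pos: [0.6221, -0.1081, 0.0614]
orientation: [178.0, 90.0, -6.9]
force: [-0.3, 0.6, 3.7]
opening: 0.016
```

Travel 58; downhill to the next low point.

Emit:
move_arm --commands '[[[0,0,-0.2,0],[0.0,0,-0.2,0],[0.01,0,-0.2,0]]]'

```text
clock: 28.95
tool_pos: [0.6278, -0.1085, 0.0613]
orientation: [-167.4, 90.0, 7.6]
force: [-0.7, 2.2, 3.1]
opening: 0.016
```

Emit:
move_arm --commands '[[[0.015,0,-0.2,0],[0.015,0,-0.2,0],[0.015,0,-0.2,0]]]'

```text
clock: 29.25
tool_pos: [0.6339, -0.109, 0.0608]
orientation: [-162.9, 90.0, 12.1]
force: [0.9, 1.9, 3.7]
opening: 0.0156
```

Emit:
move_arm --commands '[[[0.015,-0.01,-0.2,0],[0.02,-0.01,-0.2,0]]]'

```text
clock: 29.45
tool_pos: [0.6379, -0.1092, 0.0604]
orientation: [-170.4, 90.0, 4.6]
force: [0.1, 1.0, 3.1]
opening: 0.0155
```

Emit:
move_arm --commands '[[[0.02,-0.01,-0.2,0],[0,-0.01,-0.2,0],[0,-0.01,-0.2,0],[0,0,0,0]]]'

```text
clock: 29.85
tool_pos: [0.6437, -0.1096, 0.0599]
orientation: [32.4, 90.0, -152.6]
force: [1.4, 1.5, 2.7]
opening: 0.0156
```

Run:
```python
from m import *
o=get_obs();q=np.array(o['tool_pos'][:2])-O;print(o['tool_pos'],'tcp pl',q@X,q@Y,o['force'],o['moment'])
f=shaftend(f='pics/w9.png',band=(.0365,.0425));r=f[(f[:,1]>-.01)];print(len(r),np.histogram(r[:,0],np.arange(-.05,.06,.004)),r.min(0),r.max(0))
```

```text
[ 0.6436824  -0.10955695  0.05988925] tcp pl 0.04602848523101148 0.05785282513965601 [1.38412545 1.52758079 2.66817614] [ 0.45357897 -0.3246714  -0.00850422]
468 (array([  0,   0,   0,   0,   0,   0,   0,   0,   0,   0,   0,   0,   0,
         0,   0,   0,   0,   0,  40, 112, 178, 106,  32,   0,   0,   0,
         0]), array([-0.05 , -0.046, -0.042, -0.038, -0.034, -0.03 , -0.026, -0.022,
       -0.018, -0.014, -0.01 , -0.006, -0.002,  0.002,  0.006,  0.01 ,
        0.014,  0.018,  0.022,  0.026,  0.03 ,  0.034,  0.038,  0.042,
        0.046,  0.05 ,  0.054,  0.058])) [ 0.02392908 -0.00967418  0.03650677] [0.04084196 0.01936591 0.04231892]
```

Emit:
move_arm --commands '[[[-0.05,0,0,0],[-0.15,0,0,0],[-0.6,0,0,0],[0,0,1.2,0],[0,0.1,1.5,0],[0,0,1.2,0],[0,0,0,0],[0.4,0,0,0]]]'

```text
clock: 30.7
tool_pos: [0.6049, -0.107, 0.0649]
orientation: [-176.2, 89.9, -1.2]
force: [-0.4, 0.2, -2.1]
opening: 0.0157
```

Emit:
move_arm --commands '[[[0.3,0,0,0],[0.05,0,0,0],[0,0,0,0],[0,0,0,0]]]'

```text
clock: 31.1
tool_pos: [0.6047, -0.1071, 0.0604]
orientation: [17.7, 90.0, -167.2]
force: [-0.0, -0.7, -1.8]
opening: 0.0158
```

Run:
```python
from m import *
o=get_obs();q=np.array(o['tool_pos'][:2])-O;print(o['tool_pos'],'tcp pl',q@X,q@Y,o['force'],o['moment'])
f=shaftend(f='pics/w10.png',band=(.0365,.0425))
for lo,hi in((-.115,-.005),(.003,.02)):
  r=f[(f[:,1]>lo)&(f[:,1]<hi)];print(len(r),r.mean(0),r.min(0),r.max(0))
```

```text
[ 0.60465634 -0.10710814  0.06038116] tcp pl 0.006941098540146745 0.05675452654231918 [-0.01931772 -0.67474151 -1.75046712] [-0.01363973  0.05990524  0.03743409]
2573 [ 0.03534636 -0.03310955  0.04058145] [ 0.02913642 -0.05883113  0.03651305] [ 0.04273002 -0.00501291  0.04249988]
252 [0.03041299 0.01489765 0.04001905] [0.02507066 0.01136915 0.03656108] [0.03640874 0.01824726 0.04248536]
```

Emit:
move_arm --commands '[[[0.03,0,0,0],[0,0,0,0]]]'

```text
clock: 31.35
tool_pos: [0.6046, -0.1071, 0.0603]
orientation: [53.5, 90.0, -131.5]
force: [1.0, -0.4, -2.2]
opening: 0.0161
```

Emit:
move_arm --commands '[[[0.02,0,0,0],[0,0,0,0]]]'

```text
clock: 31.55
tool_pos: [0.6046, -0.1071, 0.0602]
orientation: [174.3, 90.0, -10.7]
force: [0.7, 0.8, 0.1]
opening: 0.0159
```

Emit:
move_arm --commands '[[[0,0,0,0]]]'

```text
clock: 31.65
tool_pos: [0.6046, -0.1071, 0.0602]
orientation: [179.2, 90.0, -5.8]
force: [0.9, -0.4, -0.5]
opening: 0.0159
```

Emit:
move_arm --commands '[[[0.03,0,0,0],[0,0,0,0]]]'

```text
clock: 31.85
tool_pos: [0.6047, -0.1071, 0.06]
orientation: [174.0, 90.0, -11.0]
force: [-0.8, -0.1, 1.1]
opening: 0.0164
```

Emit:
move_arm --commands '[[[0,0,-0.2,0],[-0.02,0,-0.2,0]]]'

```text
clock: 32.05
tool_pos: [0.6088, -0.1074, 0.0603]
orientation: [-175.7, 90.0, -0.7]
force: [-0.5, 0.1, 1.7]
opening: 0.0156
```

Emit:
move_arm --commands '[[[-0.02,0,-0.2,0],[-0.02,0,-0.2,0]]]'

```text
clock: 32.25
tool_pos: [0.6129, -0.1077, 0.0606]
orientation: [-168.5, 90.0, 6.5]
force: [-0.2, 0.5, 3.3]
opening: 0.0156
```

Emit:
move_arm --commands '[[[0,0,0,0]]]'

```text
clock: 32.35
tool_pos: [0.6132, -0.1077, 0.0607]
orientation: [-172.0, 89.9, 3.0]
force: [0.2, 0.9, 3.2]
opening: 0.0157
```

Emit:
move_arm --commands '[[[-0.02,0,-0.2,0],[-0.02,0,-0.2,0],[-0.02,0,-0.2,0],[-0.01,0,-0.2,0]]]'

```text
clock: 32.75
tool_pos: [0.6209, -0.1084, 0.0612]
orientation: [-155.4, 90.0, 19.6]
force: [-1.3, 1.5, 3.3]
opening: 0.0156
```

Emit:
move_arm --commands '[[[0,0,-0.2,0],[0,0,-0.2,0],[0,0,-0.2,0]]]'

```text
clock: 33.05
tool_pos: [0.6269, -0.1089, 0.0612]
orientation: [-166.4, 90.0, 8.6]
force: [0.0, 2.8, 3.7]
opening: 0.0161
```

Emit:
move_arm --commands '[[[0.01,0,-0.2,0],[0.015,0,-0.2,0]]]'

```text
clock: 33.25
tool_pos: [0.6309, -0.1093, 0.061]
orientation: [-163.9, 90.0, 11.2]
force: [0.6, 3.0, 4.5]
opening: 0.0156
```

Emit:
move_arm --commands '[[[0,0,0,0]]]'

```text
clock: 33.35
tool_pos: [0.6311, -0.1093, 0.061]
orientation: [-175.0, 90.0, 0.0]
force: [0.8, 2.2, 4.1]
opening: 0.0158
```

Travel 26 (shaft at about +43). Continue down to the low point and up again.

Emit:
move_arm --commands '[[[0.015,-0.02,-0.2,0],[0.015,-0.02,-0.2,0],[0.015,-0.02,-0.2,0]]]'

```text
clock: 33.65
tool_pos: [0.6366, -0.1095, 0.0605]
orientation: [93.4, 90.0, -91.6]
force: [0.2, -0.3, 4.5]
opening: 0.0159
```

Emit:
move_arm --commands '[[[0.02,-0.02,-0.2,0],[0.02,-0.01,-0.2,0],[0,-0.01,-0.2,0]]]'

```text
clock: 33.95
tool_pos: [0.6425, -0.1097, 0.0599]
orientation: [41.9, 90.0, -143.1]
force: [0.1, -1.7, 3.1]
opening: 0.0162
```

Emit:
move_arm --commands '[[[0,0,-0.2,0],[0,0,-0.2,0]]]'

```text
clock: 34.15
tool_pos: [0.6462, -0.11, 0.0597]
orientation: [12.2, 89.9, -172.8]
force: [-0.2, 0.4, 2.5]
opening: 0.0158
```

Emit:
move_arm --commands '[[[-0.02,0,-0.2,0],[-0.02,0,-0.2,0],[0,0,0,0]]]'

```text
clock: 34.45
tool_pos: [0.6505, -0.1102, 0.0603]
orientation: [17.6, 90.0, -167.3]
force: [-0.8, -1.3, 2.2]
opening: 0.0161
```

Emit:
move_arm --commands '[[[-0.02,0,-0.2,0],[-0.02,0,-0.2,0]]]'

```text
clock: 34.65
tool_pos: [0.6544, -0.1105, 0.0608]
orientation: [1.1, 90.0, 176.2]
force: [-1.6, -0.3, 3.1]
opening: 0.0159
```

Emit:
move_arm --commands '[[[-0.01,0.0,-0.2,0],[-0.01,0.0,-0.2,0]]]'

```text
clock: 34.85
tool_pos: [0.6587, -0.1108, 0.0611]
orientation: [-165.4, 90.0, 9.6]
force: [-0.8, -0.6, 3.3]
opening: 0.0159
```

Emit:
move_arm --commands '[[[0,0,-0.2,0],[0,0,-0.2,0]]]'

```text
clock: 35.05
tool_pos: [0.6629, -0.1111, 0.0611]
orientation: [-169.9, 90.0, 5.1]
force: [-0.1, -0.1, 2.2]
opening: 0.0159
```

Emit:
move_arm --commands '[[[0,0,0,0]]]'

```text
clock: 35.15
tool_pos: [0.6631, -0.1111, 0.0611]
orientation: [-175.8, 90.0, -0.8]
force: [0.7, -0.7, 2.7]
opening: 0.0158
```

Run:
```python
from m import *
o=get_obs();q=np.array(o['tool_pos'][:2])-O;print(o['tool_pos'],'tcp pl',q@X,q@Y,o['force'],o['moment'])
snap('wrist','pics/w11.png')
```

```text
[ 0.66305454 -0.1111055   0.06107275] tcp pl 0.06546124240997302 0.05806640002368964 [ 0.73362597 -0.73506596  2.71786055] [-0.10754655 -0.10026337 -0.01230997]
```

View pics/w11.png

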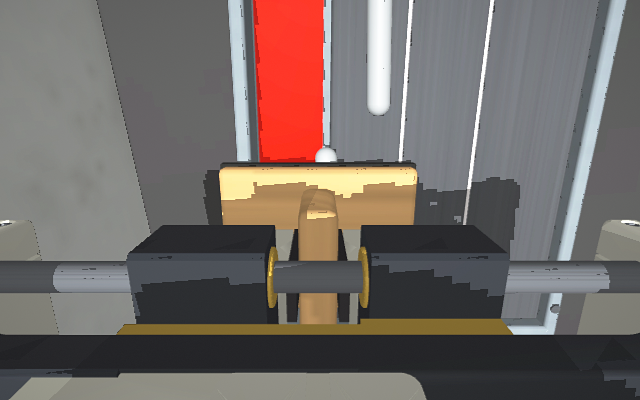

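The bent shaft's end (326,155) is at the plate's far edge; the straight one at (378,60) lies beyond the second line. Roll on.

Emit:
move_arm --commands '[[[0,0,-0.2,0],[0.01,0,-0.2,0]]]'

```text
clock: 35.4
tool_pos: [0.6664, -0.1114, 0.0608]
orientation: [-28.2, 90.0, 146.8]
force: [0.7, 0.0, -1.4]
opening: 0.0156
```

Emit:
move_arm --commands '[[[0.01,0,-0.2,0],[0.01,0,-0.2,0]]]'

```text
clock: 35.6
tool_pos: [0.6699, -0.1118, 0.06]
orientation: [-1.9, 89.9, 173.1]
force: [-0.6, -0.7, -2.3]
opening: 0.0157
```

Emit:
move_arm --commands '[[[0.01,0,-0.2,0],[0.01,0,-0.2,0]]]'

```text
clock: 35.8
tool_pos: [0.6743, -0.1122, 0.0602]
orientation: [2.0, 90.0, 177.0]
force: [-1.0, 0.2, -1.4]
opening: 0.0156
```

Emit:
move_arm --commands '[[[0,0,0,0]]]'

```text
clock: 35.9
tool_pos: [0.6745, -0.1122, 0.0603]
orientation: [8.5, 90.0, -176.5]
force: [-0.6, 0.4, -1.7]
opening: 0.0155
```

Emit:
move_arm --commands '[[[-0.3,0,0,0],[-1,0,0,0],[-1.5,0,0,0],[-1.5,0,0,0],[-1,-1,1,0],[0,-3,1,0],[0,-3,0,0],[0,-3,0,0]]]'

```text
clock: 36.7
tool_pos: [0.6628, -0.0095, 0.1153]
orientation: [-154.8, 89.9, 20.1]
force: [0.6, 1.0, -0.8]
opening: 0.0156
```

Run:
```python
from m import *
o=get_obs();print(o['tool_pos'],o['clock'],o['force'])
a=snap('scene','pics/s2.png')[0];b=snap('side','pics/d2.png')[0]
A=cv2.resize(a[105:205,280:400],None,fx=4,fy=4);B=cv2.resize(b[190:300,310:490],None,fx=3.6,fy=3.6)
h=max(A.shape[0],B.shape[0]);pad=lambda x:cv2.copyMakeBorder(x,0,h-x.shape[0],0,0,0)
C=np.hstack([pad(A),pad(B)]);C=cv2.resize(C,None,fx=.7,fy=.7);print(C.shape);cv2.imwrite('pics/c3.png',C[:,:,::-1])
```

```text
[ 0.66275071 -0.00948946  0.11525593] 36.7 [ 0.59558779  0.97366471 -0.79635721]
(280, 790, 3)
```

View pics/c3.png

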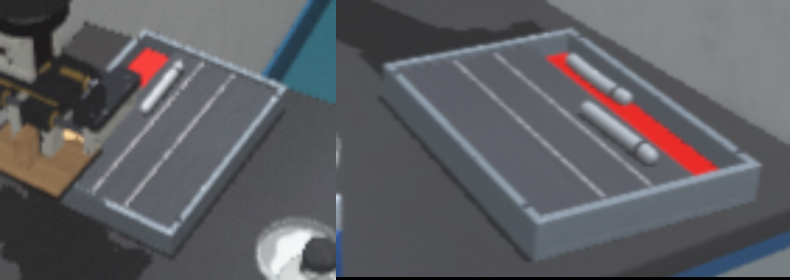

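Bent shaft lies in the red trough, straight one on the plate beyond the second line. Set the block down.

Run:
```python
from m import *
print(rel([.63,.14,.0185],-5.2), (toolT(get_obs())).round(3))
```

```text
(array([  9.66, -14.37,   4.58]), np.float64(0.006917974107201665)) [[ 0.002 -0.084 -0.996  0.663]
 [ 0.001 -0.996  0.084 -0.007]
 [-1.    -0.001 -0.002  0.115]
 [ 0.     0.     0.     1.   ]]
```

Emit:
move_arm --commands '[[[0,-3,1,0],[0,-3.5,1.2,0],[0,-3.5,1.2,0],[0,-3,0.8,0],[1,-1.4,0.4,0],[2.5,0,0,0],[2.5,0,0,0],[2,0,0,0]]]'

```text
clock: 37.6
tool_pos: [0.629, 0.1363, 0.0325]
orientation: [12.4, 90.0, -172.6]
force: [-0.8, 0.1, -1.6]
opening: 0.0156
```

Emit:
move_arm --commands '[[[0.8,0,0,0],[0.3,0,0,0],[0,0,0,0],[0,0,0,0]]]'

```text
clock: 38.0
tool_pos: [0.6306, 0.1368, 0.0237]
orientation: [-152.3, 89.9, 22.7]
force: [-0.7, -0.4, -1.5]
opening: 0.016
```

Emit:
move_arm --commands '[[[0.3,0,0,0],[0.1,0,0,0],[0,0,0,0],[0,0,0,0]]]'

```text
clock: 38.4
tool_pos: [0.6299, 0.1367, 0.0187]
orientation: [-143.1, 90.0, 31.9]
force: [-0.0, -0.0, -1.4]
opening: 0.0157
```

Emit:
move_arm --commands '[[[0.05,0,0,0],[0,0,0,0]]]'

```text
clock: 38.6
tool_pos: [0.6299, 0.1367, 0.0183]
orientation: [-168.0, 90.0, 7.0]
force: [-0.8, -0.2, 0.3]
opening: 0.0162
```

Emit:
move_arm --commands '[[[0.04,0,0,0],[0,0,0,0]]]'

```text
clock: 38.8
tool_pos: [0.6299, 0.1367, 0.0183]
orientation: [-167.1, 90.0, 7.9]
force: [-2.7, 0.6, 4.0]
opening: 0.0163
```

On the bench. Release and rise.

Emit:
move_arm --commands '[[[-0.02,0,0,0],[0,0,0,0],[0,0,0,0],[0,0,0,0],[0,0,0,0]]]' --jaw 5

```text
clock: 39.3
tool_pos: [0.6298, 0.1366, 0.0177]
orientation: [28.0, 90.0, -157.0]
force: [-0.2, 1.0, 0.7]
opening: 0.0479
```

Emit:
move_arm --commands '[[[-1,0,0,0],[-2,0,0,0],[-3,0,0,0],[-4,0,0,0],[-4,0,0,0],[-2,0,0,0],[0,0,0,0],[0,0,0,0]]]'

```text
clock: 40.1
tool_pos: [0.6298, 0.1367, 0.1788]
orientation: [-135.2, 89.9, 39.8]
force: [-0.6, -0.1, -1.3]
opening: 0.0502
```

Run:
```python
from m import *
o=get_obs();print(o['tool_pos'],o['clock'],o['force'])
im,d,T,K=snap('wrist','pics/w12.png');P=cloud(dict(d=d,T=T,K=K));im=im.astype(int)
w=(im[...,0]-im[...,2]>40)&(abs(P[...,0]-.63)<.09)&(abs(P[...,1]-.137)<.08)
f=P[w&(P[...,2]>.008)&(P[...,2]<.02)];print(len(f),f[:,2].min(),f[:,2].max(),rect(f))
b,d,T,K=snap('side','pics/d3.png');cv2.imwrite('pics/c4.png',cv2.resize(b[120:290,220:490],None,fx=2.8,fy=2.8)[:,:,::-1])
a,d2,T2,K2=snap('scene','pics/s3.png')
for n,s in(('scene',(a,d2,T2,K2)),):
  for p in[(361,220),(229,238)]: print(p,dep(s[2],s[3],s[1],*p).round(4))
```

```text
[0.62978357 0.13670639 0.17875911] 40.1 [-0.57000498 -0.12633787 -1.28416588]
6728 0.008722194836587593 0.01970258189783919 [array([630.1395, 136.9655]), array([77.289 , 97.8654]), np.float64(85.2007)]
(361, 220) [0.4168 0.0785 0.0761]
(229, 238) [0.7027 0.2625 0.0461]
```

View pics/c4.png

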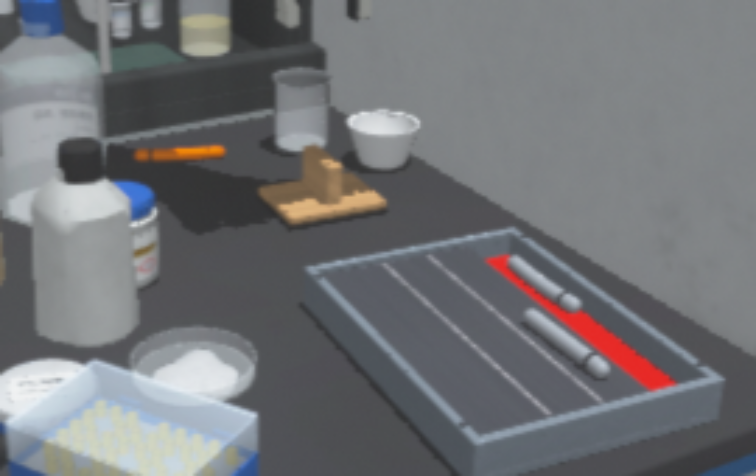

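The final view shows the block flat on the bench at (322,190), one shaft in the trough at (545,283), and the other on the plate past the far line at (565,340). The jar and beaker are unmoved.

```bash
python3 -c "
from plant import close_job
print(close_job())"
```

```text
the job is handed in; nothing more can be done
None
```

The job is handed in: both shafts were rolled across both white lines, the bent one is in the red trough, and the straight one is on the plate beyond the second line. It took about 40 s of the 70 s allowed.

- **Which shaft was bent:** The right-hand shaft rolled at a steady height, with the force about 4–7 N. The left-hand one lifted the block about 1.7 mm every half turn, so I gave way as it rose. I rolled it over the far edge into the trough.
- **Forces:** The highest shaft contact force I read was about 7 N. That is the reading corrected for the block's weight of about 1.5 N. I only have readings at the end of each short move, so a brief higher peak between them can't be ruled out.
- **Last checks:**
  - The straight shaft was about 30–38 mm past the plate centre when last measured (second line at 20 mm). The final picture shows it in the same place.
  - The block lies flat on the bench, released, with the gripper about 16 cm above.
  - The jar and beaker measure within about 4 mm of where they started, which is roughly measurement error.
  - The orange look-alike was not touched.

No check failed or disagreed.

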